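Make up a compound change-gear pair on the keyed stub

ROBOT

A 6-joint arm with a two-finger parallel gripper is mounted at the origin on a cart in front of the work surface, level with it; the furniture and walls round the work are solid. World frame = base frame: x ahead of the robot, y to its left, z up, the work surface at z = 0. Lengths are in mm, angles in rad, forces in N, time in s.
With the tool pointing down it reaches from about 275 to 750 mm from the base axis. Payload 10.2 kg.
Tool frame: the origin (TCP) lies on the centre line of the jaws, within the pads' length; the fingertips stand 19 mm ahead of it and the grasp point (between the pads) is the TCP; z points along the fingers, y is the line along which they close (so a half turn about z gives the same grasp; the last joint's range is limited). The gripper opens to 85 mm and grips with 20 to 120 N. Pads are 22 mm wide; open, the fingers measure 114 mm over their backs; the gripper's body (76 mm by 85 mm) begins 54 mm behind the grasp point. The pads swing forward as they close: fully open they stand 13 mm farther back than shut.
Start: joints at [1.104, 0.313, 1.498, -0, 1.331, -0.223], TCP at [126.743, 509.478, 250.294] pointing down, gripper open.
Joint ranges: [-2.94, 2.94], [-0.97, 2.17], [0.19, 2.56], [-1.23, 4.37], [0.02, 3.11], [-2.88, 2.88]. Speed limits (rad/s): [2.39, 2.39, 3.01, 3.14, 3.14, 3.14].

INTERFACE

Orientations are given as a unit quaternion [w, x, y, z].
In Python, from rig import sense, capture, finish_job, regions_of, mark_of gives the robot as it stands.
- The arm moves only by the tool jog_arm, never from a script. Its argument "series" is text: rows parted by semicolons, each of 7 numbers parted by spaces: the shift along the tool's x, y, z in units of 0.4 m (1.0 is 0.4 m), then the turn, a rotation vector about the tool's x, y, z in units of pi/2 rad (1.0 is pi/2 rad), then the opening, from -1 (shut) to 1 (fully open). A call has 1 to 20 rows; each row is the pose to reach, as a shift and turn from the pose commanded when the call began, along the tool's axes at that moment; what a row does not reach only later rows make up. A row lasts 1/8 s, in which the tool goes at most 62.5 mm and 10.7 degrees, less where a joint would pass 70% of its speed; a pose out of reach is approached as far as the arm can. A call with a number of a shift or a turn outside -1 to 1 is refused whole. A call with a gripper value outside its range is refused whole. The fingers move at their own pace and stop on an object; "grip_force" is the grip in N (left out, the last holds). Time passes only in rows, so rows that repeat a pose let the fingers close. It gives the time, the measured TCP pose, the force, the opening and the grip force at its end, in the units of the state.
- sense(): the state, without advancing time (a new reading comes with each control period).
- capture(name): name is "side" or "top"; returns a dict with "img" (480x640x3 uint8, red, green, blue), "intrinsics" (3x3 intrinsics, pixels), "R" (3x3) and "t" (3): a world point X has camera coordinates R X + t. Camera axes: x right, y down, z forward; pixel columns grow to the right and rows downward; lengths in mm; the calibration is good to about 2 mm. A picture is of the moment at which its call begins. There is no depth.
- finish_job(): hands the job in; it is judged then, once.
Trained networks look in a picture, given as the dict that the camera call returned (one of the last four; its "shot" number tells which), for a name from the list of things; names that differ only in an ending like _2 or _b are one class to them, and where a whole thing is asked for, a point or a joint stands for the part that bears it (a point fixed in the world has none). Each returns a list of dicts, best first, with "confidence" (0 to 1); they miss things now and then, are a little off and sometimes report something else, mostly with a low value. They report only what shows in the picture. A call takes as long as a camera call. They do not tell look-alikes from the thing itself.
- regions_of(label, picture): "region" (480x640 bool, what is visible of it) and "point" ([row, column] in pixels, amid what is visible of it).
- mark_of(label, picture): "point" ([row, column] in pixels: a listed point, or the origin of a listed thing).
The state is a dict: "time_s": time; "joints": joint angles; "dq": joint speeds; "tau": joint torques, N m; "eef_pos": TCP position; "ee_rot": TCP orientation; "force": force on the tool from outside, world axes, zero at the start; "wrist_torque": the same for the moment, N m; "grip_width": opening from 0.0 (shut) to 1.0 (fully open); "grip_force": force on a finger pad.
Only numpy, scipy, OpenCV 4.12 (cv2) and the standard library are available. Lean on these libraries where they do the work, as an engineer would, in place of code of your own. Each camera call takes 0.05 s, during which the arm holds its last target. There are 200 camera calls.

TASK

Thread both loose gears down the keyed post of the gear stub, the large gear first and the small one on top of it, both hub up as they lie now, with their keyways over the post's key. Lower each one fully home, without letting it drop, so that the large gear sits flat on the stub's shoulder and the small one flat on the large gear's hub, then let go. Leave the spring collet, the short stepped shaft and the plain sleeve where they stand.

Things in the scene. Friction and masses are not known exactly. Their poses are not given: they have to be found in the camera images.
- gear_stub: Keyed gear stub, fixed to the worktop, its yaw varies: round dark flange 100 mm across, 12 mm thick (screw heads to 16.5 mm), on it a shoulder 48 mm across, top 18 mm over the worktop, from which an upright post 24 mm in diameter rises 64 mm, the last 8 mm tapering to 12 mm across. Origin: centre of the flange's underside, z up; the post's key is on its -x side.
- stub_seat (a point): Point on the post's axis level with the shoulder's top (the seat), axes as the stub's. The large gear is home when its origin is here, the small gear when its origin is 28 mm above.
- stub_key (a point): Upper outer edge of the key, 16 mm from the post's axis and 52 mm over the seat, axes as the stub's. The key is 8 mm wide, runs from the shoulder up, and has a roof-shaped lead-in to 56 mm. A gear goes down only when its x axis points as the stub's does (about 7 degrees of play either way, 2.5 mm sideways).
- large_gear: The large steel change gear, 96 mm over its teeth, about 0.32 kg, lying loose with its hub up; goes on first. Origin: centre of its underside; z up along the bore. Toothed rim 11 mm thick, hub above it to 28 mm over the underside. Straight-through 29 mm bore with a keyway 13 mm wide on the -x side, its floor 19.5 mm from the axis. Either gear may lie left or right.
- large_gear_hub (a point): Centre of the large gear's hub top, 28 mm over its origin, axes as the gear's. The hub is 50 mm across with two flats 44 mm apart, facing the gear's +y and -y: grip there, from above (each flat 23 mm long, from 11 to 28 mm over the underside, clear of the rim).
- small_gear: The small steel change gear, 68 mm over its teeth, about 0.22 kg, lying loose with its hub up; goes on second. Origin: centre of its underside; z up along the bore. Toothed rim 11 mm thick, hub above it to 28 mm over the underside. Straight-through 29 mm bore with a keyway 13 mm wide on the -x side, its floor 19.5 mm from the axis. Either gear may lie left or right.
- small_gear_hub (a point): Centre of the small gear's hub top, 28 mm over its origin, axes as the gear's. The hub is 50 mm across with two flats 44 mm apart, facing the gear's +y and -y: grip there, from above (each flat 23 mm long, from 11 to 28 mm over the underside, clear of the rim).
- collet: Bystander: slotted spring collet, 29 mm across, 31 mm high, behind the work. Origin: centre of its underside.
- stepped_shaft: Bystander: short stepped steel shaft standing upright, 24 mm across, 56 mm high, behind the work. Origin: centre of its underside.
- plain_sleeve: Bystander: plain toothless steel sleeve, 41 mm across, 16 mm high, on the robot's side of the work. Origin: centre of its underside.
Mind the look-alikes: they are no part of the job. What is shaped like the small_gear but blue, pink or turquoise is not meant.

How it is judged (in metres and radians):
On the way, in this order (a step that is already met when the one before it is completed fails the run):
1. the large gear is fully home on the shoulder, with the key in its keyway (horizontal distance between large_gear and stub_seat below 0.006 m and z of large_gear in the frame of stub_seat between -0.004 and 0.004 m and angle between large_gear's own z axis and vertical below 0.07 rad), for 0.2 s.
2. the small gear is fully home on the large gear's hub (all of step 1 and horizontal distance between small_gear and stub_seat below 0.006 m and z of small_gear in the frame of stub_seat between 0.024 and 0.032 m and angle between small_gear's own z axis and vertical below 0.07 rad), for 0.2 s.
At the end, for the whole second after the job is handed in: Both gears are on the post, hub up, level within 4 degrees, centred within 6 mm and at rest: the large gear's underside within 4 mm of the shoulder, the small gear's within 4 mm of the top of the large gear's hub (28 mm over the shoulder) (all of step 2 and linear speed of each of large_gear, small_gear below 0.02 m/s); the robot touches nothing.
It fails at once if the large gear is dropped: it moves faster than 0.5 m/s on the post (horizontal distance between large_gear and stub_seat below 0.015 m and z of large_gear in the frame of stub_seat below 0.064 m and linear speed of large_gear above 0.5 m/s).
It fails at once if the small gear is dropped: it moves faster than 0.5 m/s on the post (horizontal distance between small_gear and stub_seat below 0.015 m and z of small_gear in the frame of stub_seat below 0.064 m and linear speed of small_gear above 0.5 m/s).
It fails at once if the slotted spring collet is moved more than 30 mm (distance of collet from where it was at the start of the episode above 0.03 m).
It fails at once if the short stepped shaft is moved more than 30 mm (distance of stepped_shaft from where it was at the start of the episode above 0.03 m).
It fails at once if the plain sleeve is moved more than 30 mm (distance of plain_sleeve from where it was at the start of the episode above 0.03 m).
It also fails if it takes over 62 s, if anything falls off the work surface, if the arm or the gripper's body presses on something with over 40 N, if the wrist force passes 120 N, or if a joint passes its speed limit or range.

## Working session

There is one attempt and no reset: what is moved stays moved. The work goes in short steps, Python scripts to look and compute and a tool call to move; the robot and the scene stay as the last step left them, time stands still between calls to the robot, and variables do not carry over. Pictures are saved under pics/ and viewed, at most 10 in all, crops included, and the job is handed in when it is done.

Besides the shell and the picture viewer there is one more tool, called after "Call:" by a JSON object that holds its "op" and its "data". jog_arm: Moves the arm, as the interface text tells. Shifts and turns lie within -1 to 1; 1 stands for 0.4 m of shift or pi/2 rad of turn. Its arguments: {"type":"object","properties":{"series":{"type":"string"},"grip_force":{"type":"number"}},"required":["series"]}

```bash
mkdir -p pics; cat > h.py <<'E'
import numpy as np, cv2
from rig import sense, capture, finish_job, regions_of, mark_of
def ray(p,rc):
    K=np.array(p["intrinsics"]);R=np.array(p["R"]);t=np.array(p["t"])
    d=R.T@np.linalg.inv(K)@np.array([rc[1],rc[0],1.]);return -R.T@t,d
def at_z(p,rc,z):
    c,d=ray(p,rc);return c+d*(z-c[2])/d[2]
def proj(p,X):
    K=np.array(p["intrinsics"]);q=K@(np.array(p["R"])@np.array(X,float)+np.array(p["t"]));return (q[:2]/q[2])[::-1]
def save(p,n): cv2.imwrite(f"pics/{n}.png",p["img"][:,:,::-1])
E
python3 - <<'E'
from h import *
s=sense();print(s["eef_pos"],s["ee_rot"],s["grip_width"],s["force"])
for cam in("top","side"):
    p=capture(cam);save(p,cam+"0")
    print(cam,"cam pos",np.round(ray(p,[0,0])[0]))
    for n,z in(("gear_stub",0),("stub_seat",18),("stub_key",70),("large_gear",0),("large_gear_hub",28),("small_gear",0),("small_gear_hub",28),("collet",0),("stepped_shaft",0),("plain_sleeve",0)):
        for m in mark_of(n,p)[:4]: print(n,np.round(m["point"],1),round(m["confidence"],2),np.round(at_z(p,m["point"],z),1))
E
```

```text
[126.6184539  509.26208749 249.71514834] [-2.37346024e-04  1.21606241e-01  9.92578203e-01 -6.13884541e-04] 0.9998830956585048 [-0.07996134  0.46900167 -1.10938947]
top cam pos [ 424.   86. 1158.]
gear_stub [225.4 338.6] 0.84 [576.2  45.8   0. ]
stub_seat [227.3 340.4] 0.66 [569.7  42.3  18. ]
stub_key [230.5 338.9] 0.72 [556.1  47.3  70. ]
stub_key [228.  336.6] 0.65 [561.3  52.3  70. ]
large_gear [252.5 425.6] 0.66 [ 520.4 -151.1    0. ]
large_gear_hub [253.7 427.6] 0.71 [ 515.5 -149.7   28. ]
small_gear [275.4 297.5] 0.97 [461.1 134.8   0. ]
small_gear [206.5 282.3] 0.95 [615.7 174.2   0. ]
small_gear [244.2 252.2] 0.89 [528.2 238.7   0. ]
small_gear [274.1 208.9] 0.76 [458.6 332.3   0. ]
small_gear_hub [275.2 299.4] 0.98 [460.8 129.5  28. ]
small_gear_hub [203.4 284.4] 0.77 [618.2 167.7  28. ]
small_gear_hub [250.7 253.2] 0.75 [511.4 232.2  28. ]
small_gear_hub [275.1 202.5] 0.66 [455.2 340.1  28. ]
collet [176.  310.9] 0.45 [687.9 111.6   0. ]
stepped_shaft [177.8 384.4] 0.51 [688.6 -56.1   0. ]
stepped_shaft [317.5 293.3] 0.35 [368.1 141.    0. ]
plain_sleeve [319.7 292.6] 0.65 
[... 173 characters left out ...]
 0.73 [559.8  46.3  70. ]
large_gear [358.8 360.5] 0.64 [ 517.4 -154.1    0. ]
large_gear_hub [343.5 360.6] 0.6 [ 517.7 -153.    28. ]
small_gear [269.  287.2] 0.96 [451.9 147.2   0. ]
small_gear [246.8 309.4] 0.91 [515.5 234.    0. ]
small_gear [231.3 273.4] 0.83 [447.3 340.2   0. ]
small_gear [250.2 360.7] 0.55 [621.5 186.2   0. ]
small_gear_hub [242.3 359. ] 0.95 [612.7 170.8  28. ]
small_gear_hub [221.4 274.2] 0.93 [450.8 334.9  28. ]
small_gear_hub [235.1 308.1] 0.89 [514.4 236.8  28. ]
small_gear_hub [276.1 360. ] 0.7 [573.5  34.2  28. ]
collet [258.6 396.9] 0.64 [683.7 128.1   0. ]
stepped_shaft [307.1 433.5] 0.9 [680.7 -57.6   0. ]
stepped_shaft [258.9 401.1] 0.23 [691.7 124.4   0. ]
```

```bash
python3 - <<'E'
import cv2
a=cv2.imread("pics/top0.png");cv2.imwrite("pics/top0c.png",cv2.resize(a[160:340,180:460],(800,514),interpolation=cv2.INTER_CUBIC))
a=cv2.imread("pics/side0.png");cv2.imwrite("pics/side0c.png",cv2.resize(a[200:400,230:480],(750,600),interpolation=cv2.INTER_CUBIC))
E
```

```text
(no output)
```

View pics/top0c.png

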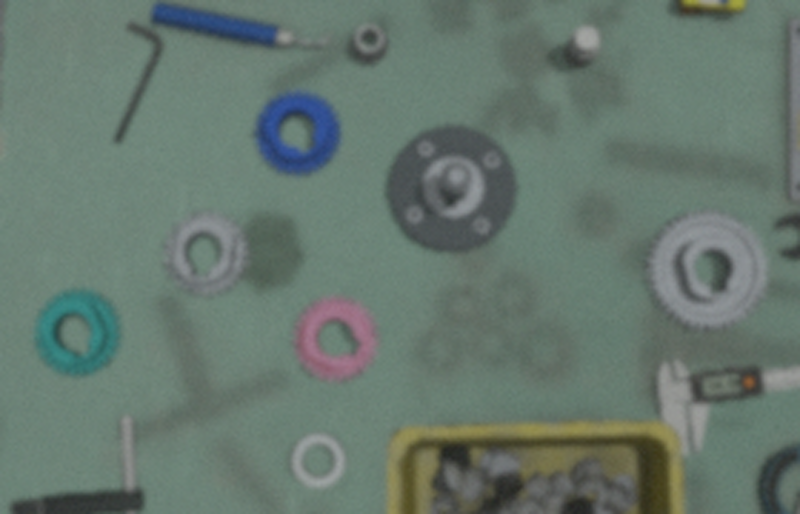

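View pics/side0c.png

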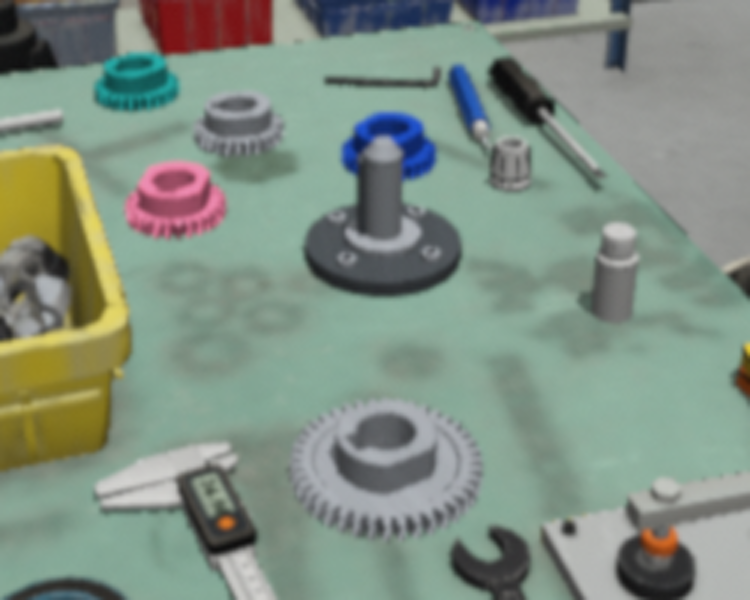

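The top view shows the grey small gear at about (row 249, col 252), the large gear at (254, 427) and the stub at (226, 338). The blue, pink and turquoise gears are look-alikes. Next I rectify the hub planes to get the yaws.

```bash
cat >> h.py <<'E'
def rect(p,c,z,half=40,s=4):
    # world-aligned patch: up=+x, left=+y
    w=[(c[0]+half,c[1]+half),(c[0]+half,c[1]-half),(c[0]-half,c[1]-half),(c[0]-half,c[1]+half)]
    src=np.float32([proj(p,[a,b,z])[::-1] for a,b in w]);n=2*half*s
    H=cv2.getPerspectiveTransform(src,np.float32([[0,0],[n,0],[n,n],[0,n]]))
    return cv2.warpPerspective(p["img"],H,(n,n),flags=cv2.INTER_CUBIC)[:,:,::-1]
E
python3 - <<'E'
from h import *
rows=[]
for cam in("top","side"):
    ims=[capture(cam) for _ in range(4)]
    p=dict(ims[0]);p["img"]=np.mean([i["img"] for i in ims],0).astype(np.uint8);np.save(f"{cam}.npy",p,allow_pickle=True)
    r=[rect(p,(517,-152),28,32),rect(p,(516,235),28,32),rect(p,(571,45),70 if cam=="side" else 60,32)]
    for i in r:
        cv2.line(i,(128,0),(128,15),(0,0,255),1);cv2.line(i,(0,128),(15,128),(0,0,255),1)
    rows.append(np.hstack(r))
cv2.imwrite("pics/rect.png",np.vstack(rows))
E
```

```text
Traceback (most recent call last):
cv2.error: OpenCV(4.12.0) :-1: error: (-5:Bad argument) in function 'line'
> Overload resolution failed:
>  - Layout of the output array img is incompatible with cv::Mat
>  - Expected Ptr<cv::UMat> for argument 'img'
```

```bash
sed -i 's/return cv2.warpPerspective(\(.*\))\[:,:,::-1\]/return np.ascontiguousarray(cv2.warpPerspective(\1)[:,:,::-1])/' h.py
python3 - <<'E'
from h import *
rows=[]
for cam in("top","side"):
    ims=[capture(cam) for _ in range(4)]
    p=dict(ims[0]);p["img"]=np.mean([i["img"] for i in ims],0).astype(np.uint8);np.save(f"{cam}.npy",p,allow_pickle=True)
    r=[rect(p,(517,-152),28,32),rect(p,(516,235),28,32),rect(p,(571,45),70 if cam=="side" else 60,32)]
    for i in r:
        cv2.line(i,(128,0),(128,15),(0,0,255),1);cv2.line(i,(0,128),(15,128),(0,0,255),1)
    rows.append(np.hstack(r))
cv2.imwrite("pics/rect.png",np.vstack(rows))
E
```

```text
(no output)
```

View pics/rect.png

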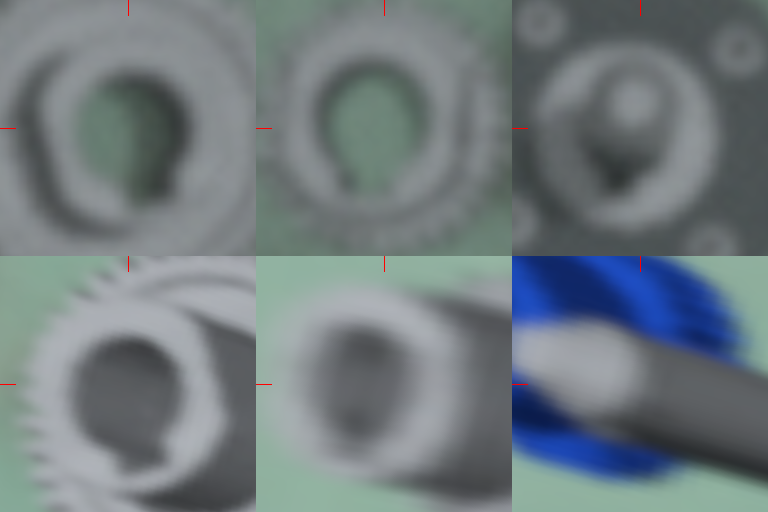

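```bash
cat >> h.py <<'E'
from scipy.optimize import differential_evolution as DE
def world_sample(p,X):
    g=cv2.GaussianBlur(p["img"],(0,0),.6).astype(np.float32)
    K=np.array(p["intrinsics"]);q=(K@(np.array(p["R"])@X.T+np.array(p["t"])[:,None]));uv=(q[:2]/q[2]).astype(np.float32)
    return cv2.remap(g,uv[0][None],uv[1][None],cv2.INTER_LINEAR)[0]
def ncc(a,b):
    a=a-a.mean();b=b-b.mean();return (a*b).sum()/np.sqrt((a*a).sum()*(b*b).sum()+1e-9)
u,v=[a.ravel() for a in np.meshgrid(np.arange(-23,23.1,.75),np.arange(-23,23.1,.75))]
rr=np.hypot(u,v);k=(rr<22.9)&(abs(v)<20.5);u,v,rr=u[k],v[k],rr[k]
def soft(d,w=1.2): return 1/(1+np.exp(-d/w))
# signed distance-like: bore (positive inside)
mask=1-np.maximum(soft(14.5-rr),soft(6.5-abs(v))*soft(u+19.5)*(u<0))
def fit_hub(p,c,z,yaw0,span=8,yspan=25):
    def f(q):
        a=np.radians(q[2]);X=np.c_[q[0]+np.cos(a)*u-np.sin(a)*v,q[1]+np.sin(a)*u+np.cos(a)*v,np.full_like(u,z)]
        s=world_sample(p,X);return -ncc(s[:,0],mask)   # red: grey bright, green mat dark
    r=DE(f,[(c[0]-span,c[0]+span),(c[1]-span,c[1]+span),(yaw0-yspan,yaw0+yspan)],seed=1,popsize=12,maxiter=40,tol=1e-5)
    return np.round(r.x,1),round(-r.fun,3)
def avg(cam,n=3):
    ims=[capture(cam) for _ in range(n)];p=dict(ims[-1]);p["img"]=np.mean([i["img"] for i in ims],0).astype(np.uint8);return p
E
python3 - <<'E'
from h import *
for cam in("top","side"):
    p=np.load(f"{cam}.npy",allow_pickle=True).item()
    print(cam,"large",fit_hub(p,(517,-152),28,12),"small",fit_hub(p,(516,235),28,-4))
    # stub: flange disc z=12 + screws z=16.5
    th=np.radians(np.arange(0,360,3))
    def fl(q):
        o=[world_sample(p,np.c_[q[0]+R*np.cos(th),q[1]+R*np.sin(th),0*th+z]).mean(1) for R,z in((47,12),(54,0))]
        d=o[1]-o[0]; return -np.sort(d)[10:].clip(-40,60).mean()
    r=DE(fl,[(560,582),(33,57)],seed=1);print("flange",np.round(r.x,1),r.fun)
    if cam=="top":
        uu,vv=[a.ravel() for a in np.meshgrid(np.arange(-4,5.),np.arange(-4,5.))]
        def sc(q):
            t=0
            for i in range(4):
                a=np.radians(q[2]+45+90*i);cx,cy=q[0]+q[3]*np.cos(a),q[1]+q[3]*np.sin(a)
                t+=world_sample(p,np.c_[cx+uu,cy+vv,0*uu+16.5]).mean()
            return -t
        r=DE(sc,[(560,582),(33,57),(-40,40),(30,44)],seed=1);print("screws",np.round(r.x,1))
E
```

```text
top large (array([ 516.9, -155. ,   10.7]), np.float64(0.937)) small (array([519.6, 238.5,  -9.5]), np.float64(0.894))
flange [573.8  48.7] -26.619272232055664
screws [574.3  46.8  -7.7  37. ]
side large (array([ 514.8, -151.6,   13.2]), np.float64(0.981)) small (array([516.9, 240.8,  -3.6]), np.float64(0.938))
flange [567.1  33.3] -42.67669677734375
```

```bash
cat >> h.py <<'E'
def go(c,t):
    # c,t = (x,y,z,toolY angle deg) -> row numbers
    a=np.radians(c[3]);d=np.subtract(t[:3],c[:3])
    return np.round([(-np.sin(a)*d[0]+np.cos(a)*d[1])/400,(np.cos(a)*d[0]+np.sin(a)*d[1])/400,-d[2]/400,0,0,-(t[3]-c[3])/90],4)
E
python3 -c "
from h import *
print(go((126.743,509.478,250.294,76.03),(515.5,-153,200,102.5)))"
```

```text
[-1.343  -1.3726  0.1257  0.      0.     -0.2941]
```

Call:
{"op": "jog_arm", "data": {"series": "-0.67 -0.69 0.06 0 0 0 1;-0.67 -0.69 0.06 0 0 0 1;-0.67 -0.69 0.06 0 0 0 1;-0.67 -0.69 0.06 0 0 0 1;-0.67 -0.69 0.06 0 0 0 1;-0.67 -0.69 0.06 0 0 0 1;-0.67 -0.69 0.06 0 0 0 1", "grip_force": 40}}

```text
time_s: 2.58
eef_pos: [321.5, 174.4, 226.3]
ee_rot: [0.0, 0.124, 0.992, -0.0]
force: [-0.5, 0.2, -0.8]
grip_width: 0.999
grip_force: 0.0
```

Call:
{"op": "jog_arm", "data": {"series": "-0.673 -0.683 0.066 0 0 -0.294 1;-0.673 -0.683 0.066 0 0 -0.294 1;-0.673 -0.683 0.066 0 0 -0.294 1;-0.673 -0.683 0.066 0 0 -0.294 1;-0.673 -0.683 0.066 0 0 -0.294 1;-0.673 -0.683 0.066 0 0 -0.294 1;-0.673 -0.683 0.066 0 0 -0.294 1;-0.673 -0.683 0.066 0 0 -0.294 1"}}

```text
time_s: 3.58
eef_pos: [516.3, -153.9, 199.1]
ee_rot: [-0.0, -0.108, 0.994, 0.0]
force: [-0.1, 1.0, -0.4]
grip_width: 0.997
grip_force: 0.0
```

Call:
{"op": "jog_arm", "data": {"series": "0 0 0.15 0 0 0 0.5;0 0 0.3 0 0 0 0.5;0 0 0.37 0 0 0 0.5;0 0 0.4 0 0 0 0.5;0 0 0.41 0 0 0 0.5;0 0 0.42 0 0 0 0.5;0 0 0.42 0 0 0 0.5"}}

```text
time_s: 4.45
eef_pos: [515.8, -153.2, 32.5]
ee_rot: [0.0, -0.109, 0.994, -0.0]
force: [-0.0, 0.6, 0.1]
grip_width: 0.748
grip_force: 0.0
```

Call:
{"op": "jog_arm", "data": {"series": "0 0 0 0 0 0 -0.5;0 0 0 0 0 0 -0.5;0 0 0 0 0 0 -0.5;0 0 0 0 0 0 -0.5;0 0 0 0 0 0 -0.5;0 0 0 0 0 0 -0.5", "grip_force": 50}}

```text
time_s: 5.2
eef_pos: [515.8, -153.3, 32.8]
ee_rot: [0.0, -0.109, 0.994, -0.0]
force: [-1.4, 1.0, 5.9]
grip_width: 0.501
grip_force: 51.5
```

```bash
python3 -c "
from h import *
print(go((515.5,-153,142,102.5),(572.5,46.5,142,82.3)))"
```

```text
[-0.2471  0.4561 -0.      0.      0.      0.2244]
```

Call:
{"op": "jog_arm", "data": {"series": "0 0 -0.05 0 0 0 -0.5;0 0 -0.12 0 0 0 -0.5;0 0 -0.2 0 0 0 -0.5;0 0 -0.275 0 0 0 -0.5;0 0 -0.275 0 0 0 -0.5"}}

```text
time_s: 5.82
eef_pos: [516.1, -153.5, 143.3]
ee_rot: [0.001, -0.109, 0.994, -0.001]
force: [0.4, -0.1, -4.8]
grip_width: 0.498
grip_force: 52.5
```

Call:
{"op": "jog_arm", "data": {"series": "-0.04 0.08 0 0 0 0.04 -0.5;-0.1 0.18 0 0 0 0.1 -0.5;-0.16 0.29 0 0 0 0.15 -0.5;-0.21 0.39 0 0 0 0.2 -0.5;-0.235 0.435 0 0 0 0.224 -0.5;-0.247 0.456 0 0 0 0.224 -0.5;-0.247 0.456 0 0 0 0.224 -0.5;-0.247 0.456 0 0 0 0.224 -0.5"}}

```text
time_s: 6.82
eef_pos: [572.3, 45.4, 141.5]
ee_rot: [-0.0, 0.067, 0.998, -0.0]
force: [-1.3, 0.7, -4.0]
grip_width: 0.496
grip_force: 52.5
```

```bash
python3 - <<'E'
from h import *
s=sense();print(s["eef_pos"],s["ee_rot"],s["force"])
p=avg("side",3);np.save("side1.npy",p,allow_pickle=True);q=avg("top",3);np.save("top1.npy",q,allow_pickle=True)
c=proj(p,[572,46,100]);print(c);r,cc=int(c[0]),int(c[1])
a=cv2.resize(p["img"][r-50:r+65,cc-65:cc+65],None,fx=4.5,fy=4.5,interpolation=cv2.INTER_CUBIC)
cv2.imwrite("pics/s1.png",a[:,:,::-1]);print(a.shape,r-50,cc-65)
E
```

```text
[572.27799603  45.38126821 141.49756003] [-3.39484207e-04  6.71590196e-02  9.97742222e-01 -9.47535401e-05] [-1.3091365   0.7291654  -3.98847219]
[238.78111422 357.58332559]
(518, 585, 3) 188 292
```

View pics/s1.png

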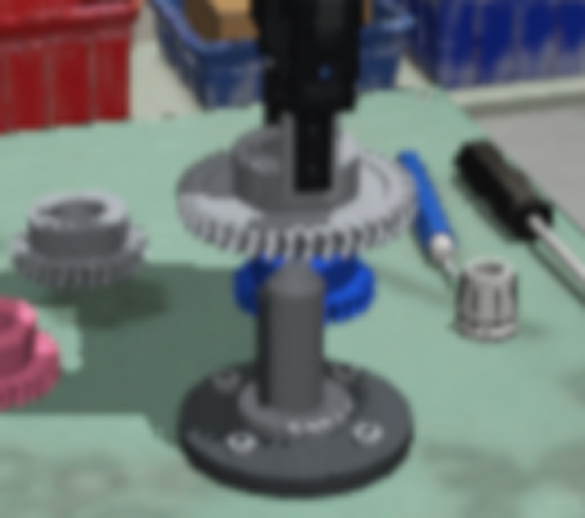

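The picture shows the gear held level over the post. The gear spans about cols 177–416 and the flange 178–412 in the crop. I'll compare the two region silhouettes numerically.

```bash
cat > ext.py <<'E'
from h import *
from scipy.optimize import least_squares
th=np.radians(np.arange(0,360,4))
def disc(c,r,z0,z1): return np.vstack([np.c_[c[0]+r*np.cos(th),c[1]+r*np.sin(th),0*th+z] for z in(z0,z1)])
def hull(p,c,r,z0,z1):
    P=np.array([proj(p,X)[::-1] for X in disc(c,r,z0,z1)],np.float32);return cv2.convexHull(P)
def edge_fit(p,mask,c0,r,z0,z1):
    # contour points of region vs. model hull, robust; 3 params x,y,r-scale
    cs,_=cv2.findContours(mask.astype(np.uint8),cv2.RETR_EXTERNAL,cv2.CHAIN_APPROX_NONE)
    C=max(cs,key=cv2.contourArea)[:,0].astype(float)
    def f(q):
        h=hull(p,q[:2],r+q[2],z0,z1);return np.array([cv2.pointPolygonTest(h,(x,y),True) for x,y in C])
    s=least_squares(f,[*c0,0],loss="soft_l1",f_scale=.5,diff_step=1e-3);return np.round(s.x,2),round(float(np.median(abs(s.fun))),2),len(C)
E
python3 - <<'E'
from ext import *
for cam in("side","top"):
    p=capture(cam)
    for n,a in(("large_gear",(47,110,121)),("gear_stub",(50,0,12)),("small_gear",(33,0,11))):
        for m in regions_of(n,p)[:3]:
            if m["confidence"]<.3: continue
            c=at_z(p,m["point"],a[1]+8)[:2];print(cam,n,round(m["confidence"],2),m["region"].sum(),np.round(c),*edge_fit(p,m["region"],c,*a) if m["region"].sum()>50 else 0)
E
```

```text
side large_gear 0.81 980 [564.  34.] [572.54  51.98   0.  ] 0.88 147
side gear_stub 0.6 1587 [577.  57.] [574.17  57.5   -0.  ] 1.23 153
side small_gear 0.77 628 [451. 135.] [453.89 146.1    0.  ] 0.88 82
side small_gear 0.76 416 [449. 360.] [451.82 351.72   1.23] 0.89 70
side small_gear 0.63 527 [512. 245.] [517.36 248.01   0.  ] 0.69 75
top large_gear 0.68 129 [562.  70.] [520.51  89.04   0.  ] 2.37 33
top small_gear 0.84 590 [524. 234.] [518.98 235.62   0.  ] 0.67 80
top small_gear 0.78 525 [604. 175.] [616.93 169.75  -2.21] 0.29 83
top small_gear 0.6 565 [466. 316.] [454.56 334.87   0.  ] 1.0 82
```

```bash
cat >> ext.py <<'E'
def overlay(p,rings,c,f,hw,hh,lines=()):
    r,k=np.round(proj(p,c)).astype(int);im=p["img"][r-hh:r+hh,k-hw:k+hw,::-1]
    im=cv2.resize(im,None,fx=f,fy=f,interpolation=cv2.INTER_CUBIC)
    T=lambda X:(((proj(p,X)[::-1]-[k-hw,r-hh])+.5)*f-.5)
    for cc,R,z,col in rings:
        P=np.array([T([cc[0]+R*np.cos(t),cc[1]+R*np.sin(t),z]) for t in th]);cv2.polylines(im,[np.round(P).astype(np.int32)],True,col,1)
    for A,B,col in lines: cv2.line(im,tuple(np.round(T(A)).astype(int).tolist()),tuple(np.round(T(B)).astype(int).tolist()),col,1)
    return im
E
python3 - <<'E'
from ext import *
L=lambda n:np.load(n+".npy",allow_pickle=True).item()
c=(572.5,46.5);g=(572.3,45.4)
st=[(c,50,0,(0,0,255)),(c,50,12,(0,0,255)),(c,24,18,(0,255,255)),(c,6,82,(255,0,255)),(c,12,74,(255,0,255))]
gr=[(g,48,109.5,(0,0,255)),(g,48,120.5,(0,255,255)),(g,25,137.5,(255,0,255))]
a=np.deg2rad(-7.7);kx=[(c[0]+-16*np.cos(a),c[1]-16*np.sin(a),z) for z in(18,70)]
ln=[(kx[0],kx[1],(255,255,0))]
t=[overlay(L("side"),st,(c[0],c[1],40),6,33,25,ln),overlay(L("side1"),gr,(c[0],c[1],118),6,33,25)]
b=[overlay(L("top"),st,(c[0],c[1],40),6,33,25,ln),overlay(L("top1"),gr,(c[0],c[1],118),6,33,25)]
cv2.imwrite("pics/ov.png",np.vstack([np.hstack(t),np.hstack(b)]))
E
```

```text
(no output)
```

View pics/ov.png

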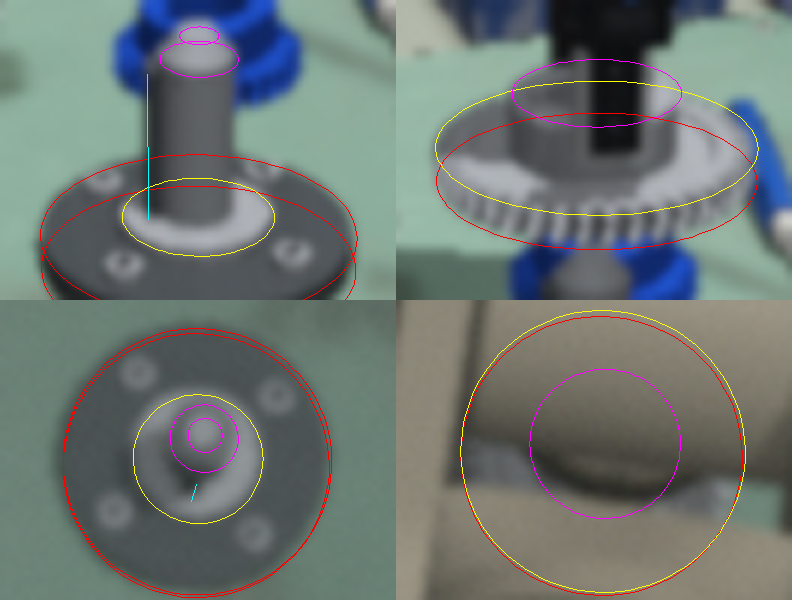

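```bash
python3 - <<'E'
from ext import *
L=lambda n:np.load(n+".npy",allow_pickle=True).item()
def ringfit(p,c,r,z,sgn,d=2.0,drop=.35):
    def f(q):
        i=world_sample(p,np.c_[q[0]+(r-d)*np.cos(th),q[1]+(r-d)*np.sin(th),0*th+z]).mean(1)
        o=world_sample(p,np.c_[q[0]+(r+d)*np.cos(th),q[1]+(r+d)*np.sin(th),0*th+z]).mean(1)
        s=np.sort(sgn*(i-o)).clip(-10,60);return -s[int(drop*len(s)):].mean()
    s=DE(f,[(c[0]-8,c[0]+8),(c[1]-8,c[1]+8)],seed=2,popsize=20);return np.round(s.x,1),round(s.fun,1)
for n in("top","side"):
    p=L(n);print(n,"shoulder",[ringfit(p,(572,46),24,18,1,d) for d in(1.5,2.5)],"flange",[ringfit(p,(572,46),50,12,-1,d,.5) for d in(2,3)])
p=L("side1");print("gear rim top",[ringfit(p,(572,46),47,120.5,1,d,.5) for d in(2,3)])
ps=[];
for _ in range(3): capture("top");ps.append(sense()["eef_pos"])
print(np.round(ps,1))
E
```

```text
top shoulder [(array([574.9,  47.4]), np.float64(-24.9)), (array([574.9,  47.3]), np.float64(-37.6))] flange [(array([573.5,  49.7]), np.float64(-21.2)), (array([573. ,  49.7]), np.float64(-28.7))]
side shoulder [(array([572.8,  49.2]), np.float64(-37.0)), (array([572.7,  49.3]), np.float64(-52.5))] flange [(array([568.1,  38. ]), np.float64(-49.9)), (array([567.8,  38. ]), np.float64(-59.0))]
gear rim top [(array([570.9,  47.4]), np.float64(-22.0)), (array([570.7,  47.1]), np.float64(-31.1))]
[[572.5  46.3 141.9]
 [572.5  46.3 141.9]
 [572.5  46.3 141.9]]
```

```bash
python3 - <<'E'
from ext import *
L=lambda n:np.load(n+".npy",allow_pickle=True).item()
out=[]
for n,c in(("top",(574.9,47.4)),("side",(572.4,49.2))):
    p=L(n);row=[]
    p=dict(p);p["img"]=np.clip(p["img"].astype(float)*1.5,0,255).astype(np.uint8)
    for y in(None,-7.7,-17):
        ln=[]
        if y is not None:
            a=np.radians(y);P=lambda x,yy,z:(c[0]+x*np.cos(a)-yy*np.sin(a),c[1]+x*np.sin(a)+yy*np.cos(a),z)
            for z in(18,70): ln+=[(P(-16,-4,z),P(-16,4,z),(0,255,255)),(P(-16,-4,z),P(-11.5,-4,z),(0,255,255)),(P(-16,4,z),P(-11.5,4,z),(0,255,255))]
            ln+=[(P(-16,s,18),P(-16,s,70),(0,255,255)) for s in(-4,4)]
        z,hw,hh=((40,13,15) if n=="top" else (48,13,25));f=10 
        row.append(overlay(p,[] if y is None else [(c,12,74,(255,0,255)),(c,12,18,(255,0,255))],(c[0]-4,c[1],z),f,hw,hh,ln)[:300 if n=="top" else 500])
    out.append(np.hstack(row)[:,:])
o=np.vstack(out);cv2.imwrite("pics/key.png",cv2.resize(o,None,fx=.73,fy=.73));print(o.shape)
E
```

```text
(800, 780, 3)
```

View pics/key.png

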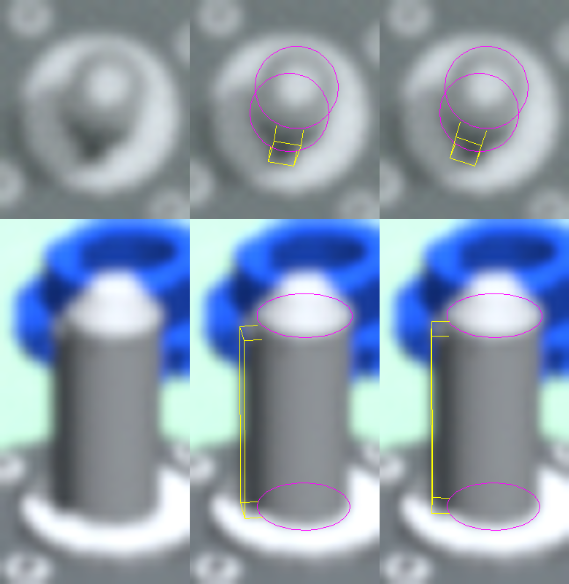

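The key sits at about (row 150, col 92) in the top crop and matches the −7.7° model. I apply the xy correction and lower in small steps, watching the forces.

Call:
{"op": "jog_arm", "data": {"series": "-0.003 0.005 0.03 0 0 0 -0.5;-0.003 0.005 0.06 0 0 0 -0.5;-0.003 0.005 0.07 0 0 0 -0.5;-0.003 0.005 0.08 0 0 0 -0.5;-0.003 0.005 0.085 0 0 0 -0.5;-0.003 0.005 0.085 0 0 0 -0.5"}}

```text
time_s: 8.43
eef_pos: [574.0, 48.1, 108.0]
ee_rot: [0.0, 0.067, 0.998, -0.0]
force: [0.6, 1.0, -4.6]
grip_width: 0.503
grip_force: 52.5
```

```bash
python3 -c "
from h import *
s=sense();print(np.round(s['eef_pos'],1),np.round(s['force'],1),np.round(s['wrist_torque'],2))"
```

```text
[574.   48.1 108. ] [ 0.6  1.  -4.6] [-0.01 -0.02  0.  ]
```

Call:
{"op": "jog_arm", "data": {"series": "0 0 0.007 0 0 0 -0.5;0 0 0.014 0 0 0 -0.5;0 0 0.021 0 0 0 -0.5;0 0 0.025 0 0 0 -0.5"}}

```text
time_s: 8.93
eef_pos: [573.9, 48.1, 97.6]
ee_rot: [-0.0, 0.067, 0.998, 0.0]
force: [0.0, 0.5, -4.8]
grip_width: 0.502
grip_force: 52.5
```

```bash
python3 -c "
from h import *
s=sense();print(np.round(s['eef_pos'],1),np.round(s['force'],1),np.round(s['wrist_torque'],2))"
```

```text
[573.9  48.1  97.6] [ 0.   0.5 -4.8] [-0.   -0.02 -0.01]
```

Call:
{"op": "jog_arm", "data": {"series": "0 0 0.015 0 0 0 -0.5;0 0 0.03 0 0 0 -0.5;0 0 0.045 0 0 0 -0.5;0 0 0.06 0 0 0 -0.5;0 0 0.075 0 0 0 -0.5;0 0 0.09 0 0 0 -0.5;0 0 0.1 0 0 0 -0.5;0 0 0.108 0 0 0 -0.5;0 0 0.113 0 0 0 -0.5;0 0 0.113 0 0 0 -0.5"}}

```text
time_s: 10.18
eef_pos: [573.9, 48.1, 52.7]
ee_rot: [-0.0, 0.067, 0.998, 0.0]
force: [0.5, 0.0, -3.0]
grip_width: 0.497
grip_force: 52.5
```

Call:
{"op": "jog_arm", "data": {"series": "0 0 0.003 0 0 0 -0.5;0 0 0.005 0 0 0 -0.5;0 0 0.006 0 0 0 -0.5;0 0 0.006 0 0 0 -0.5"}}

```text
time_s: 10.68
eef_pos: [574.0, 48.1, 50.9]
ee_rot: [0.0, 0.067, 0.998, -0.0]
force: [-3.6, -0.8, 5.1]
grip_width: 0.497
grip_force: 53.4
```

Call:
{"op": "jog_arm", "data": {"series": "0 0 0 0 0 0 0.5;0 0 0 0 0 0 0.5;0 0 0 0 0 0 0.5;0 0 -0.05 0 0 0 0.5;0 0 -0.15 0 0 0 0.5;0 0 -0.25 0 0 0 0.5;0 0 -0.25 0 0 0 0.5;0 0 -0.25 0 0 0 0.5"}}

```text
time_s: 11.68
eef_pos: [573.6, 48.1, 149.6]
ee_rot: [-0.0, 0.067, 0.998, 0.0]
force: [-0.2, 0.6, -0.5]
grip_width: 0.753
grip_force: 0.0
```

```bash
python3 -c "
from h import *
s=sense();print(np.round(s['eef_pos'],1),np.round(s['force'],1),s['ee_rot'])
print(go((573.9,48.2,150,82.3),(518,238.5,150,84.5)))
print(go((518,238.5,146,84.5),(573.9,48.2,160,82.3)))
"
```

```text
[573.6  48.1 149.6] [-0.2  0.6 -0.5] [-4.59002923e-04  6.69119083e-02  9.97758781e-01  3.11812868e-05]
[ 0.2022  0.4527 -0.      0.      0.     -0.0244]
[-0.1847 -0.4602 -0.035   0.      0.      0.0244]
```

Call:
{"op": "jog_arm", "data": {"series": "0.05 0.12 0 0 0 -0.005 0.5;0.12 0.25 0 0 0 -0.01 0.5;0.17 0.38 0.03 0 0 -0.019 0.5;0.202 0.455 0.08 0 0 -0.019 0.5;0.202 0.455 0.08 0 0 -0.019 0.5;0.202 0.455 0.08 0 0 -0.019 0.5"}}

```text
time_s: 12.42
eef_pos: [518.3, 238.7, 117.8]
ee_rot: [-0.0, 0.052, 0.999, -0.0]
force: [-0.3, -0.1, 0.0]
grip_width: 0.748
grip_force: 0.0
```

```bash
python3 - <<'E'
from ext import *
s=sense();print(np.round(s['eef_pos'],1),s['ee_rot'])
p=avg("side",2);t=avg("top",2)
print("large hub side",fit_hub(p,(573,49),46,-8),"top",fit_hub(t,(575,47),46,-8))
c=(574,48.2);g=(518.2,239.6)
a=overlay(p,[(c,48,18,(0,0,255)),(c,25,46,(255,0,255))],(c[0],c[1],40),6,33,35)
b=overlay(t,[(c,48,18,(0,0,255)),(c,25,46,(255,0,255))],(c[0],c[1],40),6,33,35)
cv2.imwrite("pics/ov2.png",np.hstack([a,b]))
E
```

```text
[518.3 238.7 117.8] [-4.06944698e-04  5.20890642e-02  9.98642329e-01 -2.49288420e-04]
large hub side (array([572.1,  52.7,   5.1]), np.float64(0.637)) top (array([573.4,  48.7,  -6.3]), np.float64(0.669))
```

View pics/ov2.png

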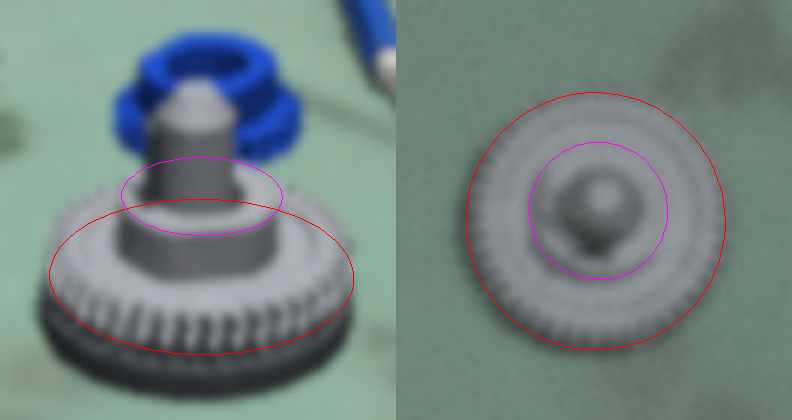

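The large gear sits home: in the side crop its rim bottom meets the overlay ring near row 352. Next, the small gear.

Call:
{"op": "jog_arm", "data": {"series": "0 0 0.08 0 0 0 0.5;0 0 0.15 0 0 0 0.5;0 0 0.19 0 0 0 0.5;0 0 0.205 0 0 0 0.5;0 0 0.214 0 0 0 0.5;0 0 0.214 0 0 0 0.5"}}

```text
time_s: 13.38
eef_pos: [518.5, 239.3, 33.2]
ee_rot: [0.0, 0.052, 0.999, 0.0]
force: [0.6, 0.2, 1.0]
grip_width: 0.752
grip_force: 0.0
```

Call:
{"op": "jog_arm", "data": {"series": "0 0 0 0 0 0 -0.5;0 0 0 0 0 0 -0.5;0 0 0 0 0 0 -0.5;0 0 0 0 0 0 -0.5;0 0 0 0 0 0 -0.5;0 0 0 0 0 0 -0.5", "grip_force": 50}}

```text
time_s: 14.12
eef_pos: [518.6, 239.4, 33.6]
ee_rot: [0.001, 0.052, 0.999, 0.0]
force: [-0.9, 0.1, 6.1]
grip_width: 0.502
grip_force: 51.6
```

Call:
{"op": "jog_arm", "data": {"series": "0 0 -0.04 0 0 0 -0.5;0 0 -0.12 0 0 0 -0.5;0 0 -0.2 0 0 0 -0.5;0 0 -0.28 0 0 0 -0.5;0 0 -0.28 0 0 0 -0.5;0 0 -0.28 0 0 0 -0.5"}}

```text
time_s: 14.88
eef_pos: [517.6, 239.1, 143.9]
ee_rot: [-0.001, 0.052, 0.999, -0.0]
force: [-0.6, -0.1, -1.7]
grip_width: 0.499
grip_force: 51.2
```

```bash
python3 - <<'E'
from ext import *
s=sense();e=s['eef_pos'];print(np.round(e,1),s['ee_rot'])
p=avg("side",2)
c=e[:2]+np.array([-1.2,1.]);z=e[2]-32.7
a=overlay(p,[(c,34,z,(0,0,255)),(c,34,z+11,(0,255,255)),(c,25,z+28,(255,0,255))],(c[0],c[1],z+14),8,33,30)
cv2.imwrite("pics/ov3.png",a)
print(go((*e,84),(573.9,48.2,e[2],82.3)))
E
```

```text
[517.6 239.1 143.9] [-7.54491236e-04  5.19749899e-02  9.98648075e-01 -2.30830248e-04]
[-0.1899 -0.46   -0.      0.      0.      0.0189]
```

View pics/ov3.png

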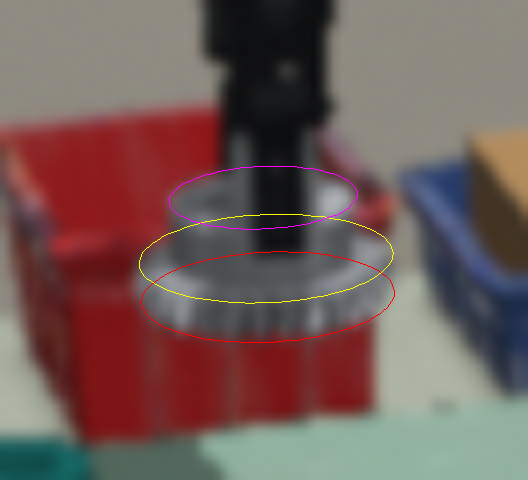

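Call:
{"op": "jog_arm", "data": {"series": "-0.03 -0.07 0 0 0 0.003 -0.5;-0.07 -0.17 0 0 0 0.008 -0.5;-0.11 -0.28 0 0 0 0.013 -0.5;-0.155 -0.38 0 0 0 0.019 -0.5;-0.18 -0.44 0 0 0 0.019 -0.5;-0.1885 -0.461 0 0 0 0.019 -0.5;-0.1885 -0.461 0 0 0 0.019 -0.5;-0.1885 -0.461 0 0 0 0.019 -0.5"}}

```text
time_s: 15.98
eef_pos: [573.7, 49.1, 144.5]
ee_rot: [-0.0, 0.066, 0.998, 0.0]
force: [0.1, 0.4, -1.5]
grip_width: 0.499
grip_force: 51.3
```

```bash
python3 - <<'E'
from ext import *
p=avg("side",2);s=sense();e=s['eef_pos'];print(np.round(e,1),np.round(s['force'],1),s['ee_rot'])
c=e[:2];z=e[2]-33
a=overlay(p,[(c,34,z,(0,0,255)),(c,34,z+11,(0,255,255)),((574,48.2),12,70,(255,0,255)),((574,48.2),48,18,(0,0,255))],(c[0],c[1],90),8,40,45)
cv2.imwrite("pics/ov4.png",a[:600])
E
```

```text
[573.8  49.  144.6] [-0.7  0.5 -2. ] [-1.20710841e-04  6.62513824e-02  9.97802955e-01  4.49907210e-05]
```

View pics/ov4.png

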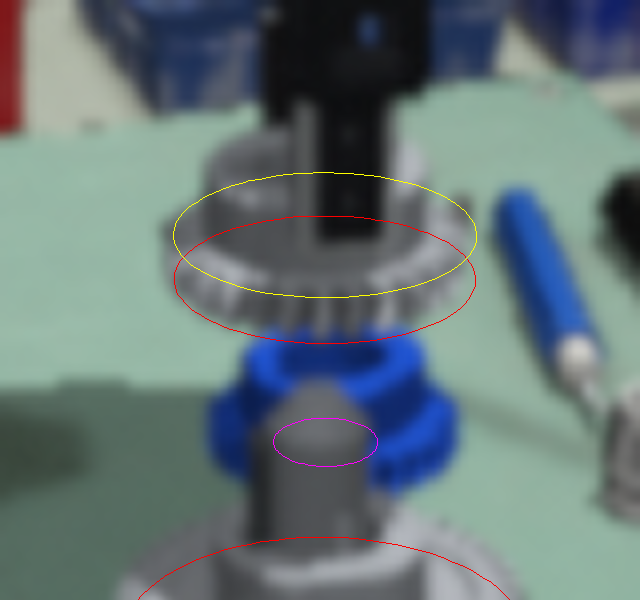

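The gear and the post tip share the same axis within about 2 crop pixels (centres at cols 318 and 319). Lowering.

Call:
{"op": "jog_arm", "data": {"series": "0 -0.002 0.03 0 0 0 -0.5;0 -0.002 0.06 0 0 0 -0.5;0 -0.002 0.07 0 0 0 -0.5;0 -0.002 0.08 0 0 0 -0.5;0 -0.002 0.088 0 0 0 -0.5;0 -0.002 0.088 0 0 0 -0.5"}}

```text
time_s: 16.82
eef_pos: [573.9, 47.2, 109.4]
ee_rot: [-0.0, 0.067, 0.998, 0.0]
force: [0.2, 0.2, -1.4]
grip_width: 0.5
grip_force: 51.3
```

Call:
{"op": "jog_arm", "data": {"series": "0 0 0.007 0 0 0 -0.5;0 0 0.014 0 0 0 -0.5;0 0 0.021 0 0 0 -0.5;0 0 0.026 0 0 0 -0.5"}}

```text
time_s: 17.32
eef_pos: [573.9, 47.2, 98.9]
ee_rot: [-0.0, 0.067, 0.998, 0.0]
force: [0.2, 0.2, -2.3]
grip_width: 0.499
grip_force: 51.3
```

Call:
{"op": "jog_arm", "data": {"series": "0 0.002 0.01 0 0 0 -0.5;0 0.002 0.02 0 0 0 -0.5;0 0.002 0.03 0 0 0 -0.5;0 0.002 0.038 0 0 0 -0.5;0 0.002 0.044 0 0 0 -0.5;0 0.002 0.044 0 0 0 -0.5"}}

```text
time_s: 18.08
eef_pos: [574.0, 48.1, 81.4]
ee_rot: [-0.0, 0.067, 0.998, 0.0]
force: [0.6, -0.9, -1.6]
grip_width: 0.499
grip_force: 51.3
```

Call:
{"op": "jog_arm", "data": {"series": "0 0 0.003 0 0 0 -0.5;0 0 0.006 0 0 0 -0.5;0 0 0.006 0 0 0 -0.5"}}

```text
time_s: 18.45
eef_pos: [574.2, 48.0, 79.6]
ee_rot: [0.0, 0.067, 0.998, -0.0]
force: [-2.8, -0.5, 3.5]
grip_width: 0.502
grip_force: 51.8
```

Seated, with contact felt at the expected height. Release and retreat.

Call:
{"op": "jog_arm", "data": {"series": "0 0 0 0 0 0 0.5;0 0 0 0 0 0 0.5;0 0 0 0 0 0 0.5;0 0 -0.05 0 0 0 0.5;0 0 -0.15 0 0 0 0.5;0 0 -0.25 0 0 0 0.5;0 0 -0.25 0 0 0 0.5"}}

```text
time_s: 19.32
eef_pos: [575.2, 48.0, 182.1]
ee_rot: [0.003, 0.067, 0.998, -0.0]
force: [0.8, -0.8, 0.1]
grip_width: 0.75
grip_force: 0.0
```

Call:
{"op": "jog_arm", "data": {"series": "0.1 0.1 -0.05 0 0 0 0.5;0.2 0.25 -0.05 0 0 0 0.5;0.25 0.38 -0.05 0 0 0 0.5;0.25 0.38 -0.05 0 0 0 0.5;0.25 0.38 -0.05 0 0 0 0.5"}}

```text
time_s: 19.95
eef_pos: [495.1, 211.7, 198.4]
ee_rot: [-0.001, 0.067, 0.998, -0.0]
force: [0.9, -0.7, 0.4]
grip_width: 0.749
grip_force: 0.0
```

```bash
python3 - <<'E'
from ext import *
p=avg("side",2);t=avg("top",2);c=(574,48.2)
k=[(c,34,46,(0,0,255)),(c,25,74,(255,0,255)),(c,48,18,(0,255,255))]
cv2.imwrite("pics/ov5.png",np.hstack([overlay(q,k,(c[0],c[1],45),6,33,35) for q in(p,t)]))
E
```

```text
(no output)
```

View pics/ov5.png

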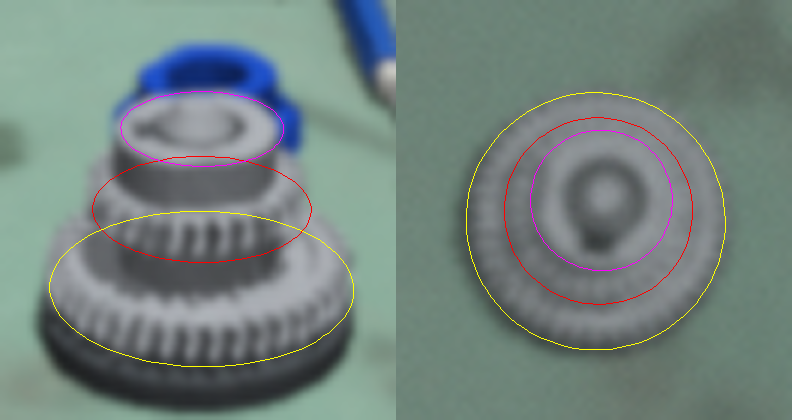

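Both gears sit home, stacked and level: the overlay rings match the rims, and the hub top at (row 128, col 200) is level with the post's taper.

```bash
python3 -c "
from rig import finish_job;print(finish_job())"
```

```text
the job is handed in; nothing more can be done
None
```

Both gears are on the keyed post, large then small, each lowered home and released without a drop. The final pictures show them level and seated. I handed the job in at about 20 s of robot time, but the hand-in returned no verdict.

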